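# Stop the probe station, bring the board's pad under the probe, reset the stop

## Task

Make the probe station safe: press the mushroom stop button on the sloping control box all the way in until it latches, and let go of it. Then slide the circuit board flat along its metal plate, without lifting it, until the bare round pad sits right under the tip of the fixed probe. Last, turn the mushroom head clockwise until it springs fully out again, let go of it, and leave the solder tin, screwdriver and tape roll where they are.

Things in the scene. Friction and masses are not known exactly. Their poses are not given: they have to be found in the camera images.
- console: grey control box, fixed to the bench, 136 mm deep (x), 124 mm wide (y). Origin: centre of its underside. Its top slopes down towards its front (-x) by 25 degrees: 38 mm high in front, 70 mm in the middle, 102 mm at the back. The black mushroom stop button stands square to the slope in the middle of the top.
- stop_top (a point): centre of the top of the black mushroom head; it goes in with the head. z: the button's axis, out of the panel, leaning 25 degrees from vertical towards the box's front; x, y lie along the slope and do not turn with the head. The head is a round knob 40 mm in diameter, 22 mm thick, with straight sides (the top edge tapers to 32 mm over the last 3 mm); its top is 39 mm above the panel when out.
- stop_foot (a point): where the button axis meets the panel; axes as stop_top, fixed. A 28 mm collar, 5 mm high, lies round it; nothing else within 40 mm stands above the panel. To reset, the head is turned clockwise, looking at its top, against 0.06 N m of friction. The turn that frees it differs each time, is not marked, and is 0.75 to 2.0 rad: feel or see it spring out. It stays where left, so a new grasp can carry on.
- stop (a joint): how far the mushroom head is pushed in, m: 0 out, 0.009 at the hard stop. A spring pushes it out (4 N when out, 8 N fully in); with the latch up to 10 N about half way, then it eases before the hard stop. It latches at about 0.0075 and rests at about 0.007 when let go. Pulling does not free it, only turning the head. Once freed it springs out to 0 unless held in.
- stand: probe stand: aluminium base plate 360 mm (x) by 250 mm (y), 5 mm thick, fixed to the bench. At x = +155 mm stands a post 18 mm thick, 115 mm high, with a 36 mm foot. From it an arm 14 mm wide, with a clamp, 72 to 98 mm above the bench, reaches towards -x to a slim fixed probe at x = +70 mm, y = 0, pointing straight down. Origin: centre of the plate's underside.
- probe_tip (a point): the point of the fixed probe, 21 mm above the bench, 10 mm above the top of the board. The probe is 8 mm thick above its point and 18 mm thick from 71 mm up. z up, axes as the stand's.
- board: green circuit board on a rigid base, 150 mm (x) by 100 mm (y), 6 mm thick, 0.28 to 0.56 kg, loose, flat on the stand's plate. Origin: centre of its underside. A finned aluminium heat sink stands on it, centred at x = -45 mm, y = 0: 52 mm long (x), 26 mm wide (y), top 36 mm above the board's underside: a handle to pinch across its 26 mm. Other parts are at most 3 mm high.
- pad (a point): centre of the one bare round metal pad, 10 mm in diameter, on the board's top at board x = +45 mm, y = 0; axes as the board's.
- tin: small brass-coloured solder tin with a white lid, 48 mm in diameter, 32 mm high; bystander. Origin: centre of its underside.
- driver: screwdriver, about 170 mm long, lying along its x; bystander. Origin: under its middle.
- tape: roll of tape, 64 mm in diameter, 20 mm high, lying flat; bystander. Origin: centre of its underside.
Things that resemble listed ones, but are neither listed nor needed, are in the scene too. Leave any blue or purple look-alike of the board alone.

How it is judged:
By the outcome, as a careful person would: the job done as asked, in the order asked, and still so for the second after the job is handed in, with the robot touching nothing.
It also fails if it takes over 72 s, if anything falls off the work surface, if the arm or the gripper's body presses on something with over 40 N, if the wrist force passes 120 N, or if a joint passes its speed limit or range.

## Robot

A 6-joint arm with a two-finger parallel gripper is mounted at the origin on the work surface. World frame = base frame: x ahead of the robot, y to its left, z up, the work surface at z = 0. Lengths are in m, angles in degrees, forces in N, time in s.
With the tool pointing down it reaches from about 0.275 to 0.875 m from the base axis. Payload 12.5 kg.
Tool frame: the origin (TCP) lies at the very end of the fingers, on their centre line; the grasp point (between the pads) lies behind it (manip.hold_point_z is the z of the grasp point in the tool frame, in m); z points along the fingers, y is the direction in which the jaws open and shut (so a half turn about z gives the same grasp; the last joint's range is limited). The gripper opens to 85 mm and grips with 20 to 120 N. Pads are 22 mm wide; open, the fingers measure 114 mm over their backs; the gripper's body (76 mm by 85 mm) begins 54 mm behind the grasp point. The pads swing forward as they close: fully open they stand 13 mm farther back than shut.
Start: joints at [-78.3, 20.094, 94.641, -0, 65.266, -4.847], TCP at [0.157, -0.527, 0.231] pointing down, gripper open.
Joint ranges: [-157.81, 157.81], [-45, 120.19], [0.68, 151.7], [-89.99, 269.99], [4.06, 180], [-164.3, 164.3]. Speed limits (degrees/s): [127.2, 127.2, 159.86, 180, 180, 180].

## Interface

Orientations are given as a 3x3 rotation matrix whose columns are the frame's x, y, z axes.
In Python, from bench import manip, eyes, hand_in, find_in, mark_of gives the robot as it stands. The module is installed in compiled form; this text tells all that it offers.
- The arm moves only by the tool apply_moves, never from a script. Its argument "steps" is a list of rows, each a list of 5 numbers: the opening, from 0 (shut) to 1 (fully open), then the shift along the world's x, y, z in m, then the turn about the world's z in rad. A call has 1 to 10 rows; each row shifts and turns the commanded pose from where the row before left it; what a row does not reach is not made up. A row lasts 1/10 s, in which the tool goes at most 50 mm and 8.59 degrees, less where a joint would pass 70% of its speed; a pose out of reach is approached as far as the arm can. A call with a gripper value outside its range is refused whole. The fingers move at their own pace and stop on an object; the grip force is fixed at half the most. Time passes only in rows, so rows that do not move let the fingers close. It gives the time, the measured TCP pose, the force and the opening at its end, in the units of the state.
- manip.read_state(): the state, without advancing time (a new reading comes with each control period).
- eyes.get_image(name): name is "side" or "top" or "wrist"; returns a dict with "frame" (420x560x3 uint8, red, green, blue), "K" (3x3 intrinsics, pixels), "cam_to_world" (4x4, takes a point from camera to world coordinates). Camera axes: x right, y down, z forward; pixel columns grow to the right and rows downward; lengths in m; the calibration is good to about 2 mm. A picture is of the moment at which its call begins. There is no depth.
- hand_in(): hands the job in, once; it reports no verdict.
Trained networks look in a picture, given as the dict that the camera call returned (one of the last four; its "shot" number tells which), for a name from the list of things; names that differ only in an ending like _2 or _b are one class to them, and where a whole thing is asked for, a point or a joint stands for the part that bears it (a point fixed in the world has none). Each returns a list of dicts, best first, with "score" (0 to 1); they miss things now and then, are a little off and sometimes report something else, mostly with a low value. They report only what shows in the picture. A call takes as long as a camera call. They do not tell look-alikes from the thing itself.
- find_in(name, picture): "xyz" ([x, y, z] in m, in world coordinates, good to about 4 mm: the middle of the surface that is visible of it).
- mark_of(name, picture): "xyz" ([x, y, z] in m, in world coordinates, good to about 4 mm: a listed point, or the origin of a listed thing).
The state is a dict: "time_s": time; "qpos": joint angles; "dq": joint speeds; "tau": joint torques, N m; "tcp_pos": TCP position; "ee_rot": TCP orientation; "contact_force": force on the tool from outside, world axes, zero at the start; "torque": the same for the moment, N m; "grip_width": finger opening in m.
Only numpy, scipy, OpenCV 4.12 (cv2) and the standard library are available. Lean on these libraries where they do the work, as an engineer would, in place of code of your own. Each camera call takes 0.05 s, during which the arm holds its last target. There are 200 camera calls.

## Working session

There is one attempt and no reset: what is moved stays moved. The work goes in short steps, Python scripts to look and compute and a tool call to move; the robot and the scene stay as the last step left them, time stands still between calls to the robot, and variables do not carry over. Pictures are saved under pics/ and viewed, about 8 in all and at most 12, crops included, and the job is handed in when it is done.

Besides the shell and the picture viewer there is one more tool, called after "Call:" as name([rows], argument=value, ...), one row to a line, values as JSON. apply_moves: Moves the arm, as the interface text tells. Its arguments: {"type":"object","properties":{"steps":{"type":"array"}},"required":["steps"]}

```bash
mkdir -p pics; cat > h.py <<'E'
import numpy as np, cv2
from bench import manip, eyes, find_in, mark_of
def save(p,n,crop=None,s=1):
    f=p["frame"][:,:,::-1]
    if crop: f=f[crop[1]:crop[3],crop[0]:crop[2]]
    cv2.imwrite("pics/"+n,cv2.resize(f,None,fx=s,fy=s,interpolation=cv2.INTER_CUBIC))
def px(p,X):
    T=np.linalg.inv(p["cam_to_world"]);c=T[:3,:3]@np.array(X)+T[:3,3];u=p["K"]@c;return (u[:2]/u[2]).round(1)
def ray(p,uv,z):
    d=p["cam_to_world"][:3,:3]@np.linalg.inv(p["K"])@np.array([*uv,1.]);o=p["cam_to_world"][:3,3]
    return o+d*(z-o[2])/d[2]
def tri(obs):
    A=np.zeros((3,3));b=np.zeros(3)
    for p,uv in obs:
        d=p["cam_to_world"][:3,:3]@np.linalg.inv(p["K"])@np.array([*uv,1.]);d/=np.linalg.norm(d);o=p["cam_to_world"][:3,3]
        M=np.eye(3)-np.outer(d,d);A+=M;b+=M@o
    return np.linalg.solve(A,b)
E
python3 - <<'E'
from h import *
np.set_printoptions(precision=4,suppress=True)
print(manip.hold_point_z)
P={n:eyes.get_image(n) for n in("top","side")}
for n,p in P.items():
    print(n,p["cam_to_world"][:3,3])
    for k in("stop_top","stop_foot","console","probe_tip","pad","board","stand","tin","driver","tape"):
        print(k,[(np.round(m["xyz"],4),round(m["score"],2),px(p,m["xyz"])) for m in mark_of(k,p)[:3]])
cv2.imwrite("pics/a.png",cv2.resize(np.vstack([P["top"]["frame"],P["side"]["frame"]])[:,:,::-1],None,fx=.71,fy=.71,interpolation=cv2.INTER_AREA))
save(P["top"],"top.png",s=1.4);save(P["side"],"side.png",s=1.4)
E
```

```text
-0.0187
top [0.4238 0.108  1.0113]
stop_top [(array([ 0.5425, -0.2204,  0.1062]), 0.78, array([411.5, 206.4])), (array([ 0.5579, -0.2214,  0.0026]), 0.56, array([397.8, 205.6]))]
stop_foot [(array([ 0.5607, -0.2238,  0.0696]), 0.84, array([407.5, 201. ])), (array([0.6246, 0.2059, 0.0225]), 0.62, array([236.2, 176.7]))]
console [(array([ 0.5558, -0.2203, -0.0002]), 0.85, array([397. , 206.5])), (array([0.6134, 0.0011, 0.0012]), 0.34, array([314. , 183.7]))]
probe_tip [(array([0.6284, 0.2069, 0.0192]), 0.58, array([235.9, 175.5]))]
pad [(array([0.5378, 0.1697, 0.0081]), 0.95, array([249.8, 210.8])), (array([0.1913, 0.298 , 0.0077]), 0.93, array([196.7, 345.8])), (array([0.3682, 0.5379, 0.0019]), 0.86, array([105.9, 274.3]))]
board [(array([ 0.6011,  0.5177, -0.0023]), 0.8, array([118.7, 185.5])), (array([0.4908, 0.1802, 0.0013]), 0.79, array([245.6, 228.8])), (array([ 0.3213, -0.2926, -0.003 ]), 0.79, array([425.4, 296. ]))]
stand [(array([ 0.5592,  0.2125, -0.0047]), 0.67, array([234.1, 203.1])), (array([0.6266, 0.2056, 0.0233]), 0.54, array([236.3, 175.9]))]
tin [(array([ 0.4381, -0.
[... 653 characters left out ...]
, 223.5]))]
pad [(array([0.6147, 0.4737, 0.0037]), 0.97, array([163.9, 297.8])), (array([0.3695, 0.534 , 0.003 ]), 0.95, array([228.1, 367. ])), (array([0.5377, 0.1669, 0.0123]), 0.75, array([264. , 231.4]))]
board [(array([0.5981, 0.519 , 0.0014]), 0.95, array([155.8, 314.5])), (array([ 0.3192, -0.2974,  0.0001]), 0.76, array([411.1, 170.9])), (array([0.2345, 0.2842, 0.0034]), 0.69, array([340.6, 314.9]))]
stand [(array([ 0.5602,  0.2109, -0.0009]), 0.89, array([247.7, 241.5]))]
tin [(array([0.4345, 0.0001, 0.0034]), 0.58, array([328.8, 212.3]))]
driver [(array([ 0.6145, -0.0039,  0.0004]), 0.86, array([276.8, 189.5]))]
tape [(array([ 0.7647, -0.012 , -0.0008]), 0.6, array([238.2, 171. ]))]
```

View pics/top.png

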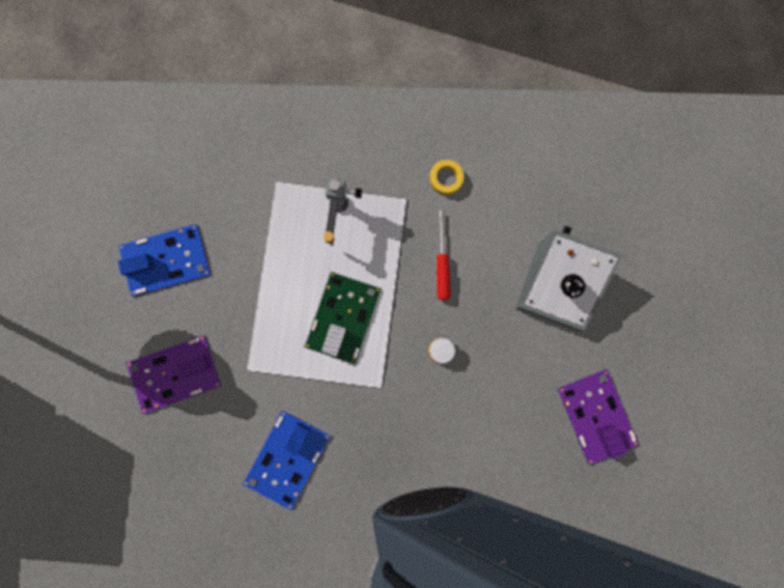

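View pics/side.png

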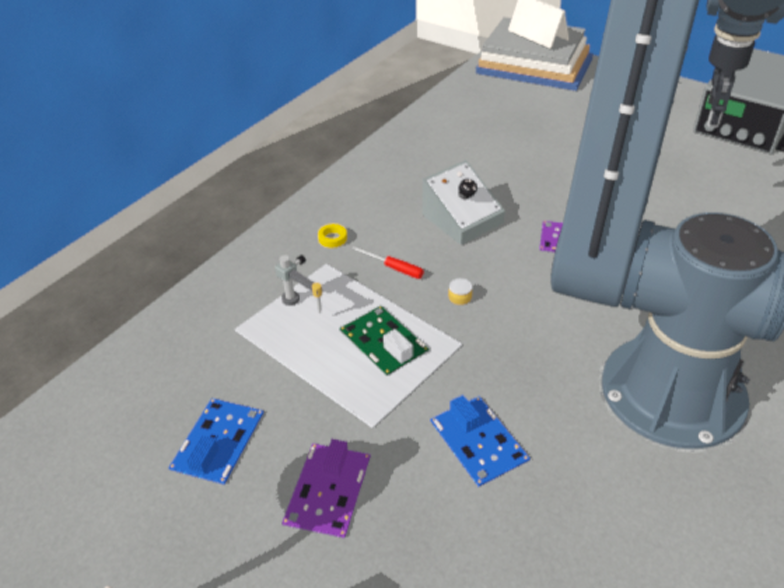

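The top view (1.4x) shows five boards. Only the green one matches: green board (343,318), heat sink (333,340), pad near (350,295). The look-alikes are blue at (165,260) and (287,460), and purple at (175,375) and (597,417). There is one console, with its button at (572,285), and the probe is at (329,237). The side view agrees. I'll move over the console for close wrist views.

Call:
apply_moves([
  [1, 0.033, 0.03, 0.007, 0],
  [1, 0.033, 0.03, 0.007, 0],
  [1, 0.033, 0.03, 0.007, 0],
  [1, 0.033, 0.03, 0.007, 0],
  [1, 0.033, 0.03, 0.007, 0],
  [1, 0.033, 0.03, 0.007, 0],
  [1, 0.033, 0.03, 0.007, 0],
  [1, 0.033, 0.03, 0.007, 0],
  [1, 0.033, 0.03, 0.007, 0],
  [1, 0.033, 0.03, 0.007, 0],
])

```text
time_s: 2.1
tcp_pos: [0.4878, -0.2257, 0.3017]
ee_rot: [[0.959, 0.285, 0.0], [0.285, -0.959, -0.0], [0.0, 0.0, -1.0]]
contact_force: [-0.5, -0.9, 1.2]
grip_width: 0.0852
```

```bash
python3 - <<'E'
from h import *
np.set_printoptions(precision=4,suppress=True)
s=manip.read_state();print(s["tcp_pos"],s["ee_rot"],s["qpos"],s["contact_force"])
p=eyes.get_image("wrist");print(p["cam_to_world"],p["K"])
for k in("stop_top","stop_foot","console"):
    print(k,[(np.round(m["xyz"],4),round(m["score"],2),px(p,m["xyz"])) for m in mark_of(k,p)[:2]])
save(p,"w1.png",s=1.4); np.save("w1.npy",p,allow_pickle=True)
E
```

```text
[ 0.4878 -0.2257  0.3017] [[ 0.9586  0.2849  0.0003]
 [ 0.2849 -0.9586 -0.0002]
 [ 0.0003  0.0003 -1.    ]] [-29.7877  15.0879  91.2982  -0.      73.5927  43.6598] [-0.4883 -0.9167  1.2413]
[[ 0.2848 -0.9235 -0.2571  0.5528]
 [-0.9586 -0.2742 -0.0771 -0.2065]
 [ 0.0007  0.2684 -0.9633  0.4446]
 [ 0.      0.      0.      1.    ]] [[294.9135   0.     279.6004]
 [  0.     294.9135 205.5691]
 [  0.       0.       1.    ]]
stop_top []
stop_foot [(array([ 0.5614, -0.2242,  0.0721]), 0.8, array([295.4, 120.7]))]
console []
```

View pics/w1.png

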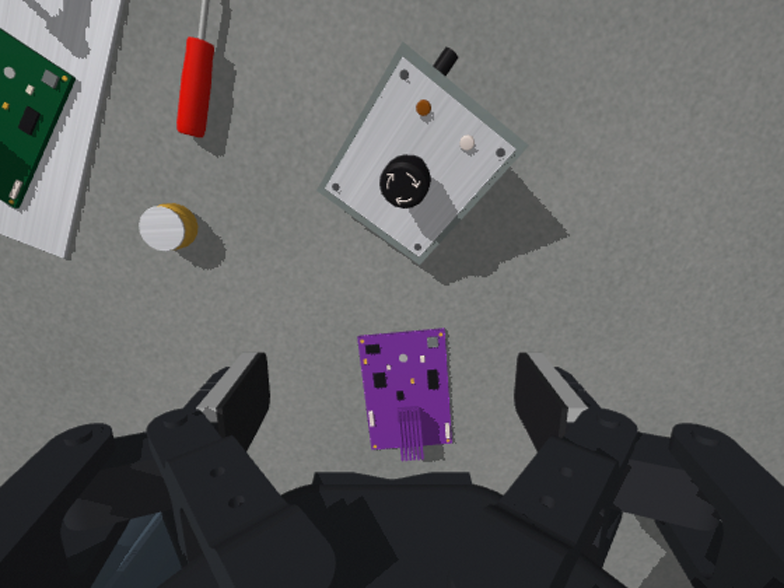

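```bash
python3 - <<'E'
from h import *
from scipy.optimize import least_squares
np.set_printoptions(precision=4,suppress=True)
p=np.load("w1.npy",allow_pickle=True).item()
obs=np.array([[404,74],[500,153],[335,187],[417,247],[403,45],[526,147],[320,188],[422,265]])/1.4
t=np.tan(np.radians(25))
def model(v):
    x,y,a,sx,sy=v;c,s=np.cos(a),np.sin(a)
    L=[(sx,sy),(sx,-sy),(-sx,sy),(-sx,-sy),(.068,.062),(.068,-.062),(-.068,.062),(-.068,-.062)]
    return np.array([px(p,[x+c*X-s*Y,y+s*X+c*Y,.070+X*t]) for X,Y in L])
r=least_squares(lambda v:(model(v)-obs).ravel(),[.556,-.222,-.4,.055,.05],diff_step=1e-3)
v=r.x;print(v,np.degrees(v[2]),(model(v)-obs))
c,s=np.cos(v[2]),np.sin(v[2]);ax=np.array([-c*.4226,-s*.4226,.9063])
foot=np.array([v[0],v[1],.07]);top=foot+.039*ax
print("axis",ax,"foot",foot,"top",top,"head top px",px(p,top)*1.4,"ray at top z",ray(p,np.array([405,181])/1.4,top[2]))
E
```

```text
[ 0.5594 -0.2236 -0.3504  0.0529  0.0487] -20.078053957646294 [[ 0.7286  0.1429]
 [ 0.9571  0.5143]
 [ 0.2143 -0.6714]
 [ 0.3429  0.1714]
 [ 0.2429 -1.9429]
 [ 2.0857  0.5   ]
 [-2.8714  1.6143]
 [-2.5286  0.5143]]
axis [-0.3969  0.1451  0.9063] foot [ 0.5594 -0.2236  0.07  ] top [ 0.5439 -0.2179  0.1053] head top px [401.66 188.16] ray at top z [ 0.5499 -0.2189  0.1053]
```

Call:
apply_moves([
  [0, 0.0065, 0.0011, -0.02, -0.08],
  [0, 0.0065, 0.0011, -0.02, -0.08],
  [0, 0.0065, 0.0011, -0.02, -0.08],
  [0, 0.0065, 0.0011, -0.02, -0.08],
  [0, 0.0065, 0.0011, -0.02, -0.08],
  [0, 0.0065, 0.0011, -0.02, -0.08],
  [0, 0.0065, 0.0011, -0.02, -0.08],
  [0, 0.007, 0.0011, -0.02, -0.08],
  [0, 0, 0, 0, 0],
  [0, 0, 0, 0, 0],
])

```text
time_s: 3.3
tcp_pos: [0.5385, -0.2192, 0.1416]
ee_rot: [[0.939, -0.343, -0.001], [-0.343, -0.939, 0.0], [-0.001, 0.0, -1.0]]
contact_force: [0.6, -0.0, 1.4]
grip_width: -0.0003
```

Call:
apply_moves([
  [0, 0, 0, -0.01, 0],
  [0, 0, 0, -0.01, 0],
  [0, 0, 0, -0.005, 0],
  [0, 0, 0, -0.002, 0],
  [0, 0, 0, 0, 0],
])

```text
time_s: 3.8
tcp_pos: [0.5391, -0.2183, 0.114]
ee_rot: [[0.939, -0.344, -0.0], [-0.344, -0.939, 0.0], [-0.0, -0.0, -1.0]]
contact_force: [-0.3, -0.4, 0.1]
grip_width: -0.0
```

Call:
apply_moves([
  [0, 0.0009, -0.0003, -0.002, 0],
  [0, 0.0009, -0.0003, -0.002, 0],
  [0, 0.0009, -0.0003, -0.002, 0],
  [0, 0, 0, 0, 0],
])

```text
time_s: 4.2
tcp_pos: [0.542, -0.2193, 0.1082]
ee_rot: [[0.939, -0.344, 0.0], [-0.344, -0.939, -0.0], [0.0, -0.0, -1.0]]
contact_force: [-0.4, 0.5, 0.9]
grip_width: 0.0001
```

Call:
apply_moves([
  [0, 0.0009, -0.0003, -0.002, 0],
  [0, 0.0009, -0.0003, -0.002, 0],
  [0, 0, 0, 0, 0],
])

```text
time_s: 4.5
tcp_pos: [0.5437, -0.22, 0.1045]
ee_rot: [[0.939, -0.344, -0.0], [-0.344, -0.939, -0.0], [-0.0, 0.0, -1.0]]
contact_force: [-2.7, 0.6, 7.5]
grip_width: 0.0005
```

Call:
apply_moves([
  [0, 0.0009, -0.0003, -0.002, 0],
  [0, 0.0004, -0.0002, -0.001, 0],
  [0, 0, 0, 0, 0],
])

```text
time_s: 4.8
tcp_pos: [0.5451, -0.2204, 0.1014]
ee_rot: [[0.939, -0.344, 0.0], [-0.344, -0.939, -0.0], [0.0, 0.0, -1.0]]
contact_force: [-0.2, 0.4, 1.7]
grip_width: -0.0003
```

Call:
apply_moves([
  [0, 0.0004, -0.0002, -0.001, 0],
  [0, 0.0004, -0.0002, -0.001, 0],
  [0, 0, 0, 0, 0],
])

```text
time_s: 5.1
tcp_pos: [0.5458, -0.2208, 0.0997]
ee_rot: [[0.939, -0.344, 0.0], [-0.344, -0.939, 0.0], [0.0, -0.0, -1.0]]
contact_force: [-2.9, 1.4, 7.1]
grip_width: 0.0002
```

Call:
apply_moves([
  [0, 0.0004, -0.0002, -0.001, 0],
  [0, 0.0002, -0.0001, -0.0005, 0],
  [0, 0, 0, 0, 0],
])

```text
time_s: 5.4
tcp_pos: [0.5462, -0.221, 0.0993]
ee_rot: [[0.939, -0.344, -0.0], [-0.344, -0.939, 0.0], [-0.0, 0.0, -1.0]]
contact_force: [-10.1, 4.2, 20.5]
grip_width: -0.0002
```

Call:
apply_moves([
  [0, -0.002, 0.0008, 0.005, 0],
  [0, -0.004, 0.0015, 0.01, 0],
  [0, 0, 0, 0.02, 0],
  [0, -0.01, 0, 0.04, 0],
  [0, -0.01, 0, 0.04, 0],
  [0, -0.01, 0, 0.04, 0],
  [0.7, -0.01, 0, 0.04, 0],
  [0.7, -0.01, 0, 0.01, 0],
  [0.7, 0, 0, 0, 0],
  [0.7, 0, 0, 0, 0],
])

```text
time_s: 6.4
tcp_pos: [0.49, -0.2186, 0.3016]
ee_rot: [[0.939, -0.344, -0.001], [-0.344, -0.939, 0.001], [-0.001, -0.0, -1.0]]
contact_force: [-0.2, 0.5, 0.2]
grip_width: 0.0582
```

```bash
python3 - <<'E'
from h import *
np.set_printoptions(precision=4,suppress=True)
print(manip.read_state()["tcp_pos"])
for n in("wrist","top","side"):
    p=eyes.get_image(n)
    for k in("stop_top","stop"):
        print(n,k,[(np.round(m["xyz"],4),round(m["score"],2)) for m in (mark_of if k=="stop_top" else find_in)(k,p)[:2]])
    if n=="wrist":
        ax=np.array([-.397,.145,.906]);f=np.array([.560,-.2235,.07])
        for h in(.039,.032,.017,.010,0): print(h,px(p,f+h*ax))
        c=px(p,f+.035*ax).astype(int); print(c); save(p,"w2.png",(max(c[0]-70,0),max(c[1]-70,0),c[0]+70,c[1]+70),4)
E
```

```text
[ 0.49   -0.2186  0.3016]
wrist stop_top [(array([ 0.5504, -0.2182,  0.0993]), 0.88)]
wrist stop [(array([ 0.5541, -0.2185,  0.0957]), 0.63)]
0.039 [261.9 138.9]
0.032 [262.2 136. ]
0.017 [262.8 130. ]
0.01 [263.  127.3]
0 [263.4 123.6]
[262 137]
top stop_top [(array([ 0.5477, -0.2219,  0.098 ]), 0.64)]
top stop [(array([ 0.5508, -0.2182,  0.0963]), 0.75), (array([0.5899, 0.2249, 0.0054]), 0.17)]
side stop_top [(array([ 0.5497, -0.2227,  0.1012]), 0.53)]
side stop [(array([ 0.5491, -0.207 ,  0.0938]), 0.71)]
```

View pics/w2.png

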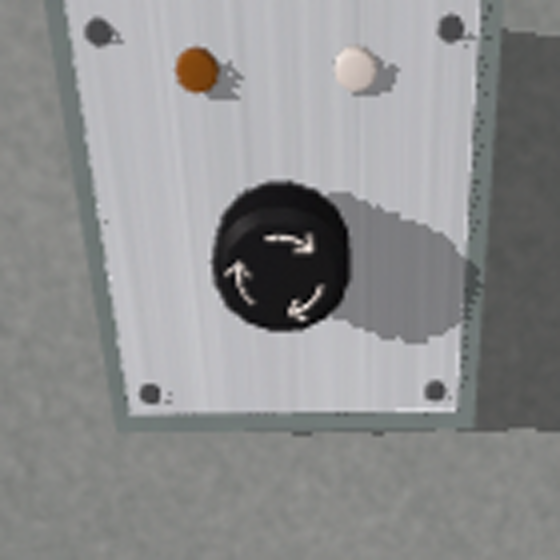

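Latched: the three views put stop_top at z≈0.099, which matches about 32 mm above the panel. The crop shows the head round and clear. Next is the board.

Call:
apply_moves([
  [0.7, -0.006, 0.04, 0, 0],
  [0.7, -0.006, 0.04, 0, 0],
  [0.7, -0.006, 0.04, 0, 0],
  [0.7, -0.006, 0.04, 0, 0],
  [0.7, -0.006, 0.04, 0, 0],
  [0.7, -0.006, 0.04, 0, 0],
  [0.7, -0.006, 0.04, 0, 0],
  [0.7, -0.006, 0.04, 0, 0],
  [0.7, -0.006, 0.04, 0, 0],
  [0.7, 0, 0, 0, 0],
])

```text
time_s: 7.85
tcp_pos: [0.4355, 0.1446, 0.3028]
ee_rot: [[0.94, -0.34, 0.0], [-0.34, -0.94, 0.001], [-0.0, -0.001, -1.0]]
contact_force: [-1.7, -1.0, -0.0]
grip_width: 0.0598
```

```bash
python3 - <<'E'
from h import *
np.set_printoptions(precision=4,suppress=True)
print(manip.read_state()["tcp_pos"])
for n in("wrist","top","side"):
    p=eyes.get_image(n)
    for k in("pad","board","probe_tip","stand"):
        print(n,k,[(np.round(m["xyz"],4),round(m["score"],2),px(p,m["xyz"])) for m in mark_of(k,p) if np.linalg.norm(m["xyz"][:2]-np.array([.55,.18]))<.15])
    np.save(n+"2.npy",p,allow_pickle=True)
    if n=="wrist": save(p,"w3.png",(80,0,480,300),2)
    if n=="top": save(p,"t3.png",(170,120,300,280),3.7)
E
```

```text
[0.4355 0.1446 0.3028]
wrist pad [(array([0.538 , 0.1701, 0.0117]), 0.79, array([237.3, 108.8])), (array([0.4969, 0.1842, 0.0075]), 0.19, array([239.4, 140.3]))]
wrist board [(array([0.4961, 0.1827, 0.0097]), 0.73, array([240.4, 140.6]))]
wrist probe_tip [(array([0.6279, 0.203 , 0.021 ]), 0.71, array([186.9,  49.2]))]
wrist stand [(array([0.5563, 0.2121, 0.0005]), 0.94, array([206.4, 107. ]))]
top pad [(array([0.5378, 0.1689, 0.0109]), 0.63, array([250.1, 210.7]))]
top board []
top probe_tip [(array([0.6295, 0.2058, 0.0204]), 0.85, array([236.3, 175. ]))]
top stand [(array([ 0.5558,  0.211 , -0.0028]), 0.76, array([234.6, 204.3])), (array([0.6274, 0.2027, 0.0225]), 0.26, array([237.4, 175.7]))]
side pad [(array([0.5381, 0.1688, 0.0121]), 0.85, array([263.4, 231.8])), (array([0.4937, 0.1823, 0.0083]), 0.4, array([274.2, 242.5]))]
side board [(array([0.4939, 0.185 , 0.0077]), 0.93, array([273.5, 243.2]))]
side probe_tip [(array([0.6261, 0.1981, 0.0205]), 0.67, array([230.6, 223.5]))]
side stand [(array([ 0.5584,  0.2113, -0.0003]), 0.69, array([248.2, 241.7]))]
```

View pics/w3.png

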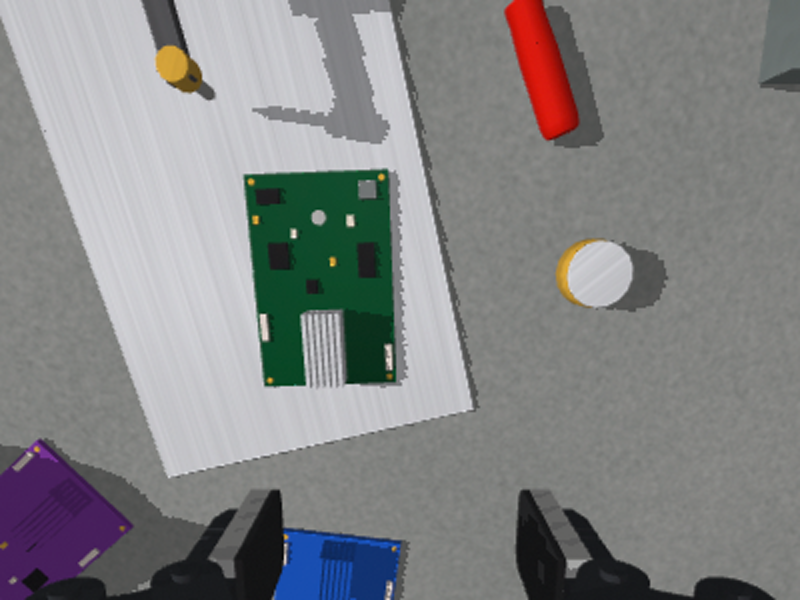

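```bash
python3 - <<'E'
from h import *
from scipy.optimize import least_squares
np.set_printoptions(precision=4,suppress=True)
p=np.load("wrist2.npy",allow_pickle=True).item()
w=lambda *a:np.array(a)/2+np.array([80,0])
obs=np.array([w(246,175),w(389,170),w(396,382),w(265,386),w(319,217),w(302,313),w(344,311)])
L=[(.075,.05,.011),(.075,-.05,.011),(-.075,-.05,.011),(-.075,.05,.011),(.045,0,.011),(-.019,.013,.041),(-.019,-.013,.041)]
def pxf(X):
    T=np.linalg.inv(p["cam_to_world"]);c=T[:3,:3]@np.array(X)+T[:3,3];u=p["K"]@c;return u[:2]/u[2]
def model(v):
    c,s=np.cos(v[2]),np.sin(v[2]);return np.array([pxf([v[0]+c*X-s*Y,v[1]+s*X+c*Y,Z]) for X,Y,Z in L])
v=least_squares(lambda v:(model(v)-obs).ravel(),[.494,.183,-.3]).x
c,s=np.cos(v[2]),np.sin(v[2])
print(v,np.degrees(v[2]),model(v)-obs)
print("pad",v[0]+c*.045,v[1]+s*.045,"sink",v[0]-c*.045,v[1]-s*.045)
print("pad ray",ray(p,w(319,217),.011),"tip",ray(p,w(211,96),.021))
t=np.load("top2.npy",allow_pickle=True).item();sd=np.load("side2.npy",allow_pickle=True).item()
c0=px(sd,[.627,.202,.03]).astype(int);c1=px(t,[.60,.19,.03]).astype(int)
a=sd["frame"][c0[1]-25:c0[1]+25,c0[0]-30:c0[0]+30];b=t["frame"][c1[1]-25:c1[1]+25,c1[0]-30:c1[0]+30]
q=p["frame"][25:75,155:215]
print(c0-[30,25],c1-[30,25])
cv2.imwrite("pics/tips.png",np.vstack([cv2.resize(i[:,:,::-1],(420,350),interpolation=cv2.INTER_CUBIC) for i in(a,q)])[:600] if 0 else np.hstack([cv2.resize(i[:,:,::-1],(396,330),interpolation=cv2.INTER_CUBIC) for i in(a,q)]))
E
```

```text
[ 0.4942  0.1801 -0.314 ] -17.992620749970822 [[-0.5565 -0.6821]
 [ 0.6018 -0.7738]
 [ 0.8114 -0.0882]
 [ 0.2033  0.0611]
 [ 0.7408 -0.025 ]
 [ 0.1271  0.6329]
 [-1.8074  0.9932]]
pad 0.5370275962659472 0.1662090093676385 sink 0.4514289286009661 0.19400951465045885
pad ray [0.5373 0.1672 0.011 ] tip [0.6298 0.2042 0.021 ]
[199 196] [211 160]
```

View pics/tips.png

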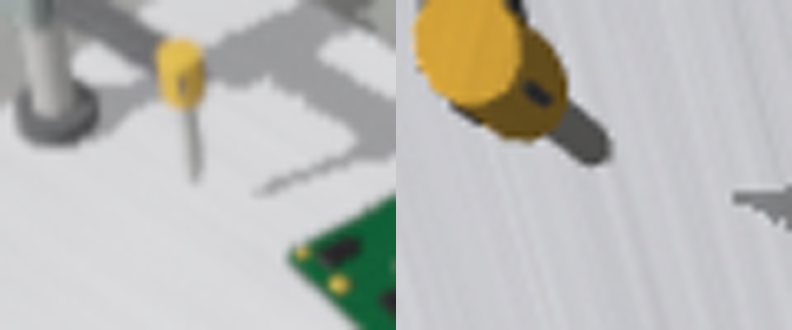

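```bash
python3 - <<'E'
from h import *
np.set_printoptions(precision=4,suppress=True)
p=np.load("wrist2.npy",allow_pickle=True).item();sd=np.load("side2.npy",allow_pickle=True).item()
a=(p,(185.6,48.2));b=(sd,(228.7,223.4))
X=tri([a,b]);print(X,px(p,X),px(sd,X),ray(*a,.021),ray(*b,.021))
for y in (.2,):
  print(px(p,[.629,.203,.021]),px(p,[.629,.203,.071]),px(p,[.629,.203,.09]), px(sd,[.629,.203,.021]),px(sd,[.629,.203,.071]))
E
```

```text
[0.6283 0.2034 0.0243] [185.8  48.4] [228.6 223.4] [0.6296 0.2041 0.021 ] [0.6303 0.2009 0.021 ]
[186.6  48.3] [173.2  37.5] [167.1  32.6] [228.6 224. ] [226.9 210.6]
```

Call:
apply_moves([
  [0.7, 0.004, 0.0125, -0.03, 0.009],
  [0.7, 0.004, 0.0125, -0.04, 0.009],
  [0.7, 0.004, 0.0125, -0.04, 0.009],
  [0.7, 0.004, 0.0125, -0.04, 0.008],
  [0.7, 0, 0, -0.04, 0],
  [0.7, 0, 0, -0.02, 0],
  [0.7, 0, 0, 0, 0],
  [0.7, 0, 0, 0, 0],
])

```text
time_s: 9.4
tcp_pos: [0.4527, 0.1913, 0.0934]
ee_rot: [[0.95, -0.311, 0.0], [-0.311, -0.95, 0.0], [0.0, -0.0, -1.0]]
contact_force: [0.3, -0.6, -0.5]
grip_width: 0.0597
```

Call:
apply_moves([
  [0.7, -0.001, 0.0025, -0.02, 0],
  [0.7, 0, 0, -0.02, 0],
  [0.7, 0, 0, -0.02, 0],
  [0.7, 0, 0, -0.01, 0],
  [0.7, 0, 0, -0.003, 0],
  [0.3, 0, 0, 0, 0],
  [0.2, 0, 0, 0, 0],
  [0.2, 0, 0, 0, 0],
  [0.2, 0, 0, 0, 0],
  [0.2, 0, 0, 0, 0],
])

```text
time_s: 10.4
tcp_pos: [0.4522, 0.1941, 0.0211]
ee_rot: [[0.951, -0.311, 0.002], [-0.311, -0.951, 0.001], [0.002, -0.001, -1.0]]
contact_force: [0.2, 0.0, 6.6]
grip_width: 0.025
```

Call:
apply_moves([
  [0.2, 0, 0, 0, 0],
  [0.2, 0, 0, 0, 0],
])

```text
time_s: 10.6
tcp_pos: [0.4523, 0.1941, 0.0211]
ee_rot: [[0.951, -0.311, 0.002], [-0.311, -0.951, 0.001], [0.002, -0.001, -1.0]]
contact_force: [-1.6, 0.9, 7.5]
grip_width: 0.0248
```

Call:
apply_moves([
  [0.2, 0.009, 0.0035, 0, 0],
  [0.2, 0.009, 0.0035, 0, 0],
  [0.2, 0.009, 0.0035, 0, 0],
  [0.2, 0.009, 0.0035, 0, 0],
  [0.2, 0.009, 0.0035, 0, 0],
  [0.2, 0.009, 0.0035, 0, 0],
  [0.2, 0.009, 0.0035, 0, 0],
  [0.2, 0.009, 0.0035, 0, 0],
  [0.2, 0.009, 0.0035, 0, 0],
  [0.2, 0, 0, 0, 0],
])

```text
time_s: 11.6
tcp_pos: [0.534, 0.2258, 0.0211]
ee_rot: [[0.95, -0.311, 0.003], [-0.311, -0.95, 0.001], [0.003, -0.002, -1.0]]
contact_force: [3.1, 2.2, 3.7]
grip_width: 0.0247
```

```bash
cat > pad.py <<'E'
from h import *
import sys
np.set_printoptions(precision=4,suppress=True)
s=manip.read_state();print(s["tcp_pos"],s["contact_force"],s["grip_width"])
ims=[]
for n in("wrist","top","side"):
    p=eyes.get_image(n);np.save("n_"+n+".npy",p,allow_pickle=True)
    for k in("pad","probe_tip"):
        print(n,k,[(np.round(m["xyz"],4),round(m["score"],2),px(p,m["xyz"])) for m in mark_of(k,p) if np.linalg.norm(m["xyz"][:2]-np.array([.62,.2]))<.06])
    c=px(p,[.625,.2,.015]).astype(int);x0=max(c[0]-25,0);y0=max(c[1]-30,0);print(n,"crop origin",x0,y0)
    f=p["frame"][y0:y0+60,x0:x0+50,::-1]
    ims.append(cv2.resize(f,(f.shape[1]*5,f.shape[0]*5),interpolation=cv2.INTER_CUBIC))
H=max(i.shape[0] for i in ims)
cv2.imwrite("pics/"+sys.argv[1],np.hstack([cv2.copyMakeBorder(i,0,H-i.shape[0],0,5,cv2.BORDER_CONSTANT) for i in ims]))
E
python3 pad.py p1.png
```

```text
[0.534  0.2258 0.0211] [3.0518 2.1772 3.6814] 0.02474367285566506
wrist pad [(array([0.6214, 0.197 , 0.0129]), 0.98, array([279.5,  70.5]))]
wrist probe_tip [(array([0.6307, 0.2021, 0.022 ]), 0.97, array([261.8,  48.8]))]
wrist crop origin 246 33
top pad [(array([0.619 , 0.1983, 0.0086]), 0.89, array([239.5, 179.9])), (array([0.6239, 0.2024, 0.0198]), 0.17, array([237.6, 177.2]))]
top probe_tip [(array([0.6276, 0.2062, 0.021 ]), 0.81, array([236.1, 175.7]))]
top crop origin 213 147
side pad [(array([0.62  , 0.2001, 0.0149]), 0.76, array([232.1, 226.3]))]
side probe_tip [(array([0.626 , 0.199 , 0.0197]), 0.95, array([230.4, 223.9]))]
side crop origin 205 195
```

View pics/p1.png

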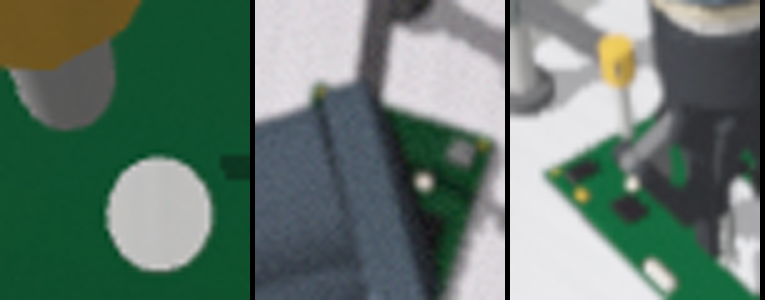

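```bash
python3 - <<'E'
from h import *
from scipy.optimize import least_squares
np.set_printoptions(precision=4,suppress=True)
L=lambda f:np.load(f,allow_pickle=True).item()
w2,w1,sd=L("n_wrist.npy"),L("wrist2.npy"),L("side2.npy")
def pln(p,uv):
    d=p["cam_to_world"][:3,:3]@np.linalg.inv(p["K"])@np.array([*uv,1.]);o=p["cam_to_world"][:3,3]
    n=np.array([-d[1],d[0]])/np.hypot(d[0],d[1]);return n,n@o[:2]
obs=[(w2,(259.4,51)),(w1,(155+170/6.6,25+125/6.6)),(sd,(227.9,217.2)),(sd,(228.6,223.0))]
N=[pln(*o) for o in obs];A=np.array([n for n,_ in N]);b=np.array([c for _,c in N])
x,r,_,_=np.linalg.lstsq(A,b,rcond=None);print("axis",x,"res",A@x-b,A)
for q in (x,[.6285,.2033]):
    print(q,[px(w2,[*q,z]) for z in(.021,.03,.06)],"nadir",px(w2,[*q,.011]))
    print("w2 rim z=.021", px(w2,[q[0]-.004,q[1],.021]))
pad=ray(w2,(277.8,75.8),.011);print("pad",pad,"side pad",ray(L("n_side.npy"),(205+(632-510)/5,195+184/5),.011),"top pad",ray(L("n_top.npy"),(213+(424-255)/5,147+182/5),.011))
print(w2["cam_to_world"][:3,3])
E
```

```text
axis [0.6284 0.2032] res [-0.0003  0.0002  0.0001  0.    ] [[ 0.0336  0.9994]
 [-0.5348  0.845 ]
 [ 0.7264  0.6873]
 [ 0.7263  0.6873]]
[0.6284 0.2032] [array([261.3,  55.7]), array([260. ,  50.8]), array([253.7,  27.8])] nadir [262.6  60.4]
w2 rim z=.021 [264.2  65.1]
[0.6285, 0.2033] [array([261. ,  55.5]), array([259.6,  50.6]), array([253.2,  27.5])] nadir [262.3  60.2]
w2 rim z=.021 [263.9  64.9]
pad [0.6197 0.1984 0.011 ] side pad [0.6157 0.2177 0.011 ] top pad [0.6096 0.1788 0.011 ]
[0.5981 0.2044 0.1641]
```

Call:
apply_moves([
  [0.2, 0.003, 0.0016, 0, 0],
  [0.2, 0.003, 0.0016, 0, 0],
  [0.2, 0.0027, 0.0016, 0, 0],
  [0.2, 0, 0, 0, 0],
  [0.2, 0, 0, 0, 0],
])

```text
time_s: 12.55
tcp_pos: [0.5407, 0.2298, 0.0211]
ee_rot: [[0.95, -0.311, -0.0], [-0.311, -0.95, -0.0], [-0.0, 0.0, -1.0]]
contact_force: [-6.2, -3.5, 15.5]
grip_width: 0.0244
```

```bash
python3 pad.py p2.png
```

```text
[0.5407 0.2298 0.0211] [-6.1581 -3.452  15.4941] 0.02438630417889483
wrist pad [(array([0.626 , 0.2013, 0.0105]), 0.6, array([280.1,  75.8]))]
wrist probe_tip [(array([0.6266, 0.204 , 0.0203]), 0.92, array([274.1,  73.1]))]
wrist crop origin 258 45
top pad [(array([0.6243, 0.2025, 0.0091]), 0.77, array([237.9, 177.9]))]
top probe_tip [(array([0.6275, 0.2045, 0.0193]), 0.66, array([236.8, 175.9])), (array([0.5827, 0.2152, 0.0032]), 0.66, array([233. , 193.8]))]
top crop origin 213 147
side pad [(array([0.6252, 0.2041, 0.0125]), 0.67, array([229.7, 227.1]))]
side probe_tip [(array([0.6275, 0.1993, 0.0188]), 0.61, array([230., 224.]))]
side crop origin 205 195
```

View pics/p2.png

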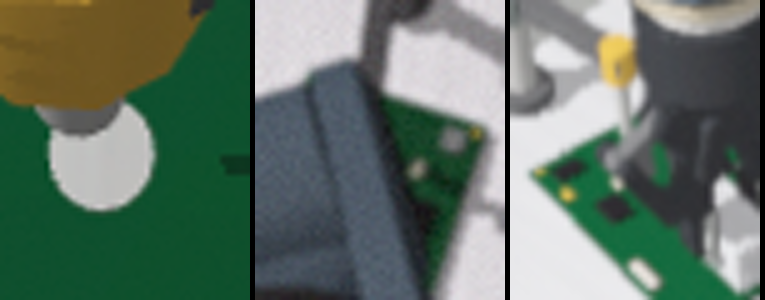

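Call:
apply_moves([
  [0.2, 0.002, 0.0008, 0, 0],
  [0.2, 0, 0, 0, 0],
  [0.2, 0, 0, 0, 0],
])

```text
time_s: 13.3
tcp_pos: [0.5423, 0.2305, 0.0211]
ee_rot: [[0.95, -0.311, -0.001], [-0.311, -0.95, -0.0], [-0.001, 0.001, -1.0]]
contact_force: [-7.8, -2.8, 16.5]
grip_width: 0.0246
```

Call:
apply_moves([
  [0.2, 0.0007, 0.0002, 0, 0],
  [0.2, 0, 0, 0, 0],
  [0.2, 0, 0, 0, 0],
])

```text
time_s: 13.6
tcp_pos: [0.5427, 0.2306, 0.0211]
ee_rot: [[0.95, -0.311, -0.002], [-0.311, -0.95, -0.001], [-0.002, 0.001, -1.0]]
contact_force: [-10.2, -3.8, 18.6]
grip_width: 0.0247
```

```bash
python3 pad.py p3.png; python3 - <<'E'
from h import *
p=np.load("n_wrist.npy",allow_pickle=True).item()
f=p["frame"].astype(int)[60:100,255:300];m=((f.min(2)>130)).astype(np.uint8)
m=cv2.morphologyEx(m,cv2.MORPH_OPEN,np.ones((3,3)));ys,xs=np.nonzero(m);print(xs.min()+255,xs.max()+255,ys.min()+60,ys.max()+60)
cx=(xs.min()+xs.max())/2+255;r=(xs.max()-xs.min()+1)/2;cy=ys.max()+60.5-r
print(cx,cy,ray(p,(cx,cy),.011),"tip px",px(p,[.6284,.2032,.021]))
E
```

```text
[0.5427 0.2306 0.0211] [-10.175   -3.8041  18.6293] 0.02474193104143312
wrist pad [(array([0.6275, 0.2035, 0.0109]), 0.78, array([277.8,  77.6]))]
wrist probe_tip [(array([0.6277, 0.2031, 0.019 ]), 0.93, array([278.5,  74.2]))]
wrist crop origin 261 49
top pad [(array([0.6259, 0.2045, 0.0092]), 0.67, array([237.2, 177.3]))]
top probe_tip [(array([0.6274, 0.2026, 0.0214]), 0.7, array([237.5, 175.8]))]
top crop origin 213 147
side pad [(array([0.6265, 0.2036, 0.0155]), 0.7, array([229.4, 226. ]))]
side probe_tip []
side crop origin 205 195
268 287 72 86
277.5 76.5 [0.62800756 0.20350094 0.011     ] tip px [277.8  72. ]
```

Call:
apply_moves([
  [0.2, -0.0015, -0.0005, 0, 0],
  [0.2, 0, 0, 0, 0],
])

```text
time_s: 14.25
tcp_pos: [0.5426, 0.2306, 0.0211]
ee_rot: [[0.95, -0.311, 0.002], [-0.311, -0.95, 0.001], [0.002, -0.001, -1.0]]
contact_force: [-1.2, -0.9, 10.1]
grip_width: 0.0246
```

Call:
apply_moves([
  [0.7, 0, 0, 0, 0],
  [0.7, 0, 0, 0, 0],
  [0.7, 0, 0, 0, 0],
  [0.7, 0, 0, 0, 0],
  [0.7, 0, 0, 0.01, 0],
  [0.7, 0, 0, 0.02, 0],
  [0.7, 0, 0, 0.03, 0],
  [0.7, 0, 0, 0.03, 0],
  [0.7, -0.01, 0, 0.03, 0],
  [0.7, -0.02, 0, 0.03, 0],
])

```text
time_s: 15.25
tcp_pos: [0.5125, 0.2304, 0.1717]
ee_rot: [[0.95, -0.312, 0.001], [-0.312, -0.95, 0.0], [0.001, -0.001, -1.0]]
contact_force: [0.3, 0.5, -0.1]
grip_width: 0.0598
```

Call:
apply_moves([
  [0.7, -0.03, -0.01, 0.03, 0],
  [0.7, -0.03, -0.01, 0.03, 0],
  [0.7, -0.02, -0.01, 0.03, 0],
  [0.7, 0, 0, 0, 0],
  [0.7, 0, 0, 0, 0],
])

```text
time_s: 15.75
tcp_pos: [0.4323, 0.2005, 0.2608]
ee_rot: [[0.95, -0.311, 0.002], [-0.311, -0.95, 0.001], [0.002, -0.001, -1.0]]
contact_force: [-0.5, -0.2, -0.9]
grip_width: 0.0597
```

```bash
python3 pad.py p4.png
```

```text
[0.4323 0.2005 0.2608] [-0.4899 -0.2133 -0.9076] 0.05971908899777072
wrist pad [(array([0.6282, 0.2076, 0.0126]), 0.65, array([221.8,  21.1]))]
wrist probe_tip [(array([0.6311, 0.2014, 0.0211]), 0.71, array([224.6,  14. ]))]
wrist crop origin 203 0
top pad [(array([0.6277, 0.2059, 0.0106]), 0.97, array([236.6, 176.5]))]
top probe_tip [(array([0.6246, 0.2041, 0.025 ]), 0.57, array([236.8, 176.5]))]
top crop origin 213 147
side pad [(array([0.6264, 0.2057, 0.0124]), 0.57, array([229. , 227.3]))]
side probe_tip [(array([0.6262, 0.1982, 0.0199]), 0.95, array([230.5, 223.7]))]
side crop origin 205 195
```

View pics/p4.png

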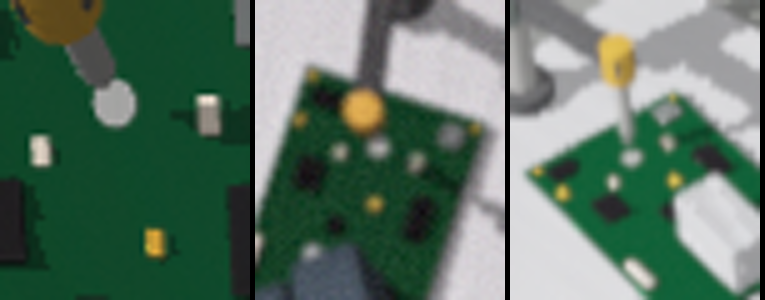

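```bash
python3 - <<'E'
from h import *
np.set_printoptions(precision=4,suppress=True)
L=lambda n:np.load("n_%s.npy"%n,allow_pickle=True).item()
for n,uv in(("wrist",(226,20.6)),("top",(237.6,176.4)),("side",(229,226.6))):
    p=L(n);print(n,ray(p,uv,.011),"exp px",px(p,[.6284,.2032,.011]),"tip px",px(p,[.6284,.2032,.021]))
print(tri([(L("side"),(229,226.6)),(L("wrist"),(226,20.6)),(L("top"),(237.6,176.4))]))
E
```

```text
wrist [0.6277 0.2028 0.011 ] exp px [225.5  20.1] tip px [223.9  17.1]
top [0.6278 0.2033 0.011 ] exp px [237.6 176.2] tip px [237.3 175.4]
side [0.629  0.2027 0.011 ] exp px [229.1 226.8] tip px [228.7 224.2]
[0.6278 0.2031 0.0118]
```

Pad matches the probe axis to about 0.7 mm in all three views. Next I go back to the button, yawed +25° for the clockwise stroke.

Call:
apply_moves([
  [0.7, 0.012, -0.042, 0, 0.04],
  [0.7, 0.012, -0.042, 0, 0.04],
  [0.7, 0.012, -0.042, 0, 0.04],
  [0.7, 0.012, -0.042, 0, 0.04],
  [0.7, 0.012, -0.042, 0, 0.04],
  [0.7, 0.012, -0.042, 0, 0.04],
  [0.7, 0.012, -0.042, 0, 0.04],
  [0.7, 0.012, -0.042, 0, 0.04],
  [0.7, 0.012, -0.042, 0, 0.04],
  [0.7, 0.012, -0.042, 0, 0.04],
])

```text
time_s: 17.2
tcp_pos: [0.5525, -0.2214, 0.2595]
ee_rot: [[0.996, 0.085, -0.0], [0.085, -0.996, 0.0], [-0.0, -0.0, -1.0]]
contact_force: [0.1, 1.3, 0.1]
grip_width: 0.0598
```

Call:
apply_moves([
  [0.7, 0, 0, -0.03, 0],
  [0.7, 0, 0, -0.04, 0],
  [0.7, 0, 0, -0.03, 0],
  [0.7, 0, 0, 0, 0],
  [0.7, 0, 0, 0, 0],
])

```text
time_s: 17.7
tcp_pos: [0.5526, -0.2196, 0.1604]
ee_rot: [[0.996, 0.084, -0.0], [0.084, -0.996, 0.0], [-0.0, -0.0, -1.0]]
contact_force: [-0.2, 1.0, 0.4]
grip_width: 0.0598
```

Call:
apply_moves([
  [0.7, 0, -0.002, -0.03, 0],
  [0.7, 0, 0, -0.03, 0],
  [0.7, 0, 0, -0.015, 0],
  [0.7, 0, 0, -0.006, 0],
  [0.7, 0, 0, 0, 0],
])

```text
time_s: 18.2
tcp_pos: [0.5528, -0.2217, 0.0796]
ee_rot: [[0.996, 0.084, 0.001], [0.084, -0.996, -0.0], [0.001, 0.0, -1.0]]
contact_force: [-0.8, 0.3, 0.9]
grip_width: 0.0599
```

Call:
apply_moves([
  [0.3, 0, 0, 0, 0],
  [0.3, 0, 0, 0, 0],
  [0.3, 0, 0, 0, 0],
  [0.3, 0, 0, 0, 0],
  [0.3, 0, 0, 0, 0],
])

```text
time_s: 18.7
tcp_pos: [0.553, -0.2206, 0.0806]
ee_rot: [[0.997, 0.083, 0.002], [0.083, -0.997, 0.001], [0.002, -0.001, -1.0]]
contact_force: [-0.4, 9.4, 6.4]
grip_width: 0.0384
```

Call:
apply_moves([
  [0.3, 0, 0.001, 0, -0.09],
  [0.3, 0, 0, 0, -0.09],
  [0.3, 0, 0, 0, -0.09],
  [0.3, 0, 0, 0, -0.09],
  [0.3, 0, 0, 0, -0.09],
])

```text
time_s: 19.2
tcp_pos: [0.5535, -0.2191, 0.0808]
ee_rot: [[0.932, -0.361, 0.003], [-0.361, -0.932, 0.002], [0.002, -0.002, -1.0]]
contact_force: [4.1, 14.1, 6.1]
grip_width: 0.0376
```

Call:
apply_moves([
  [0.3, 0, 0, 0, -0.09],
  [0.3, 0, 0, 0, -0.09],
  [0.3, 0, 0, 0, -0.09],
  [0.3, 0, 0, 0, -0.09],
  [0.3, 0, 0, 0, -0.09],
  [0.3, 0, 0, 0, 0],
])

```text
time_s: 19.8
tcp_pos: [0.5545, -0.2192, 0.0811]
ee_rot: [[0.683, -0.73, 0.005], [-0.73, -0.683, 0.001], [0.003, -0.005, -1.0]]
contact_force: [2.6, 11.9, 8.0]
grip_width: 0.0379
```

```bash
python3 - <<'E'
from h import *
s=manip.read_state();print(s["contact_force"],s["torque"],s["grip_width"],s["qpos"])
for n in("top","side","wrist"):
    p=eyes.get_image(n);print(n,[(np.round(m["xyz"],4),round(m["score"],2)) for m in mark_of("stop_top",p)[:2]])
E
```

```text
[ 2.55397814 11.85597826  8.01601556] [ 3.24912253 -1.92523784  0.72296412] 0.03794043858185779 [-26.12848271  35.31549804  94.2600805    0.24718916  50.17170376
 110.63495796]
top [(array([ 0.5464, -0.2196,  0.0969]), 0.49)]
side [(array([0.562 , 0.2085, 0.0011]), 0.65), (array([ 0.5517, -0.2222,  0.0963]), 0.54)]
wrist [(array([ 0.5503, -0.2183,  0.1015]), 0.9)]
```

Call:
apply_moves([
  [0.7, 0, 0, 0, 0],
  [0.7, 0, 0, 0, 0],
  [0.7, 0, 0, 0, 0],
  [0.7, 0, 0, 0, 0],
])

```text
time_s: 20.5
tcp_pos: [0.5523, -0.2207, 0.0789]
ee_rot: [[0.685, -0.729, 0.0], [-0.729, -0.685, -0.0], [0.0, -0.0, -1.0]]
contact_force: [-0.4, -0.4, 0.7]
grip_width: 0.0594
```

```bash
cat > b.py <<'E'
from h import *
import sys
np.set_printoptions(precision=4,suppress=True)
s=manip.read_state();print(s["tcp_pos"],s["contact_force"],s["grip_width"])
for n in("top","side","wrist"):
    p=eyes.get_image(n);print(n,[(np.round(m["xyz"],4),round(m["score"],2)) for m in mark_of("stop_top",p)[:2]])
ax=np.array([-.397,.145,.906]);f=np.array([.560,-.2225,.07])
print("out",px(p,f+.039*ax),"in",px(p,f+.032*ax))
save(p,sys.argv[1],(140,0,420,280),2)
E
python3 b.py b1.png
```

```text
[ 0.5523 -0.2207  0.0789] [-0.3926 -0.4348  0.7371] 0.059446614736334044
top [(array([ 0.5469, -0.222 ,  0.0995]), 0.47)]
side [(array([ 0.5507, -0.2184,  0.0993]), 0.45)]
wrist [(array([ 0.5515, -0.2189,  0.0973]), 0.56)]
out [286.2 299.3] in [283.1 286.5]
```

View pics/b1.png

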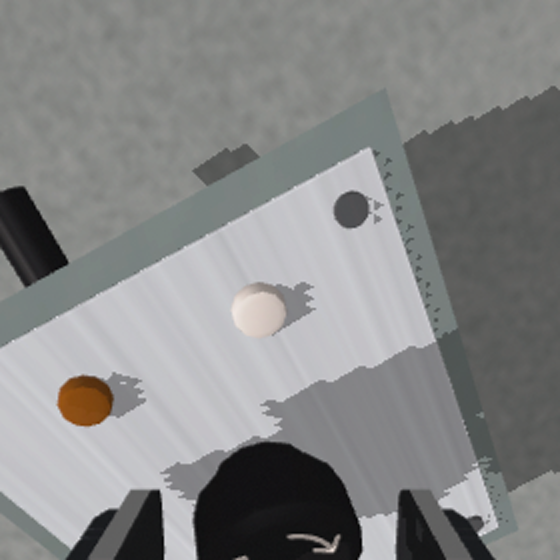

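Call:
apply_moves([
  [0.7, 0.0005, 0.0015, 0, 0.1],
  [0.7, 0, 0, 0, 0.1],
  [0.7, 0, 0, 0, 0.1],
  [0.7, 0, 0, 0, 0.1],
  [0.7, 0, 0, 0, 0.1],
  [0.7, 0, 0, 0, 0.1],
  [0.7, 0, 0, 0, 0.1],
  [0.7, 0, 0, 0, 0.1],
  [0.7, 0, 0, 0, 0.1],
  [0.7, 0, 0, 0, 0],
])

```text
time_s: 21.8
tcp_pos: [0.5528, -0.219, 0.0788]
ee_rot: [[0.996, 0.085, 0.0], [0.085, -0.996, 0.0], [0.0, -0.0, -1.0]]
contact_force: [-0.6, 0.5, -0.8]
grip_width: 0.0599
```

Call:
apply_moves([
  [0.3, 0, 0, 0, 0],
  [0.3, 0, 0, 0, 0],
  [0.3, 0, 0, 0, 0],
  [0.3, 0, 0, 0, 0],
  [0.3, 0, 0, 0, 0],
])

```text
time_s: 22.3
tcp_pos: [0.5529, -0.2197, 0.0795]
ee_rot: [[0.997, 0.081, 0.001], [0.081, -0.997, -0.001], [0.0, 0.001, -1.0]]
contact_force: [-3.7, -1.4, 5.8]
grip_width: 0.0392
```

Call:
apply_moves([
  [0.3, 0, 0, 0, -0.09],
  [0.3, 0, 0, 0, -0.09],
  [0.3, 0, 0, 0, -0.09],
  [0.3, 0, 0, 0, -0.09],
  [0.3, 0, 0, 0, -0.09],
])

```text
time_s: 22.8
tcp_pos: [0.5528, -0.219, 0.0797]
ee_rot: [[0.932, -0.363, 0.0], [-0.363, -0.932, -0.0], [0.0, 0.0, -1.0]]
contact_force: [-1.8, 4.8, 5.6]
grip_width: 0.0381
```

Call:
apply_moves([
  [0.3, 0, 0, 0, -0.09],
  [0.3, 0, 0, 0, -0.09],
  [0.3, 0, 0, 0, -0.09],
  [0.3, 0, 0, 0, -0.09],
  [0.3, 0, 0, 0, -0.09],
  [0.3, 0, 0, 0, 0],
])

```text
time_s: 23.4
tcp_pos: [0.5538, -0.2179, 0.0801]
ee_rot: [[0.681, -0.732, 0.002], [-0.732, -0.681, 0.001], [0.001, -0.003, -1.0]]
contact_force: [-1.9, 8.1, 12.3]
grip_width: 0.0377
```

Call:
apply_moves([
  [0.7, 0, 0, 0, 0],
  [0.7, 0, 0, 0, 0],
  [0.7, 0, 0, 0, 0],
  [0.7, 0, 0, 0, 0],
])

```text
time_s: 23.8
tcp_pos: [0.5527, -0.219, 0.0787]
ee_rot: [[0.685, -0.729, -0.0], [-0.729, -0.685, 0.0], [-0.0, 0.0, -1.0]]
contact_force: [-0.5, 0.4, -0.3]
grip_width: 0.0601
```

```bash
python3 b.py b2.png
```

```text
[ 0.5527 -0.219   0.0787] [-0.4522  0.3522 -0.2518] 0.06012860820111229
top [(array([ 0.5475, -0.2213,  0.0963]), 0.68)]
side [(array([ 0.55  , -0.2194,  0.0997]), 0.63), (array([ 0.615 , -0.0016,  0.0022]), 0.59)]
wrist [(array([ 0.5466, -0.2201,  0.0986]), 0.93)]
out [289.4 297.8] in [286.2 285. ]
```

```bash
python3 - <<'E'
import cv2,numpy as np
for n in("b1","b2"):
    f=cv2.imread(f"pics/{n}.png",0)[450:560,190:365]
    _,_,st,ce=cv2.connectedComponentsWithStats((f>90).astype(np.uint8))
    print(n,[(s[4],c.round()) for s,c in zip(st,ce) if 15<s[4]<3000])
E
```

```text
b1 [(np.int32(1535), array([12., 32.])), (np.int32(1933), array([159.,  29.])), (np.int32(359), array([129.,  92.])), (np.int32(37), array([ 52., 108.]))]
b2 [(np.int32(2106), array([12., 40.])), (np.int32(1222), array([160.,  19.])), (np.int32(332), array([78., 94.])), (np.int32(141), array([148.,  99.]))]
```

Call:
apply_moves([
  [0.7, 0, 0, 0, 0.1],
  [0.7, 0, 0, 0, 0.1],
  [0.7, 0, 0, 0, 0.1],
  [0.7, 0, 0, 0, 0.1],
  [0.7, 0, 0, 0, 0.1],
  [0.7, 0, 0, 0, 0.1],
  [0.7, 0, 0, 0, 0.1],
  [0.7, 0, 0, 0, 0.1],
  [0.7, 0, 0, 0, 0.1],
  [0.7, 0, 0, 0, 0],
])

```text
time_s: 25.1
tcp_pos: [0.5528, -0.219, 0.0788]
ee_rot: [[0.996, 0.085, 0.0], [0.085, -0.996, 0.0], [0.0, -0.0, -1.0]]
contact_force: [-0.7, -0.8, 0.3]
grip_width: 0.0596
```

Call:
apply_moves([
  [0.3, 0, 0, 0, 0],
  [0.3, 0, 0, 0, 0],
  [0.3, 0, 0, 0, 0],
  [0.3, 0, 0, 0, 0],
  [0.3, 0, 0, 0, 0],
])

```text
time_s: 25.6
tcp_pos: [0.553, -0.2196, 0.0792]
ee_rot: [[0.997, 0.083, 0.001], [0.083, -0.997, -0.001], [0.001, 0.001, -1.0]]
contact_force: [-1.8, -5.0, 4.5]
grip_width: 0.0388
```

Call:
apply_moves([
  [0.3, 0, 0, 0, -0.09],
  [0.3, 0, 0, 0, -0.09],
  [0.3, 0, 0, 0, -0.09],
  [0.3, 0, 0, 0, -0.09],
  [0.3, 0, 0, 0, -0.09],
])

```text
time_s: 26.1
tcp_pos: [0.5532, -0.2192, 0.0793]
ee_rot: [[0.932, -0.362, 0.001], [-0.362, -0.932, -0.0], [0.001, -0.0, -1.0]]
contact_force: [0.0, 2.5, 6.5]
grip_width: 0.0378
```

Call:
apply_moves([
  [0.7, 0, 0, 0, 0],
  [0.7, 0, 0, 0, 0],
  [0.7, 0, 0, 0, 0],
  [0.7, 0, 0, 0, 0],
])

```text
time_s: 26.5
tcp_pos: [0.5527, -0.2188, 0.0786]
ee_rot: [[0.934, -0.357, -0.0], [-0.357, -0.934, 0.0], [-0.0, -0.0, -1.0]]
contact_force: [0.2, -0.6, -0.4]
grip_width: 0.0598
```

```bash
python3 b.py b3.png
```

```text
[ 0.5527 -0.2188  0.0786] [ 0.2033 -0.5628 -0.431 ] 0.05982444918130297
top [(array([ 0.5458, -0.2226,  0.1027]), 0.62)]
side [(array([ 0.5503, -0.2184,  0.1069]), 0.72)]
wrist [(array([ 0.5471, -0.2188,  0.1064]), 0.86)]
out [281.4 300. ] in [281.2 286.6]
```

It has sprung out: stop_top z is now about 0.105. I'll retreat straight up and check.

Call:
apply_moves([
  [0.7, 0, 0, 0.02, 0],
  [0.7, 0, 0, 0.04, 0],
  [0.7, -0.01, 0, 0.04, 0],
  [0.7, -0.01, 0, 0.04, 0],
  [0.7, -0.02, 0, 0.04, 0],
  [0.7, -0.02, 0, 0.042, 0],
  [0.7, 0, 0, 0, 0],
  [0.7, 0, 0, 0, 0],
])

```text
time_s: 27.6
tcp_pos: [0.4927, -0.2191, 0.3016]
ee_rot: [[0.934, -0.358, 0.002], [-0.358, -0.934, -0.001], [0.002, 0.0, -1.0]]
contact_force: [0.4, 0.1, -0.6]
grip_width: 0.0597
```

```bash
python3 - <<'E'
from h import *
np.set_printoptions(precision=4,suppress=True)
s=manip.read_state();print(s["tcp_pos"],s["contact_force"])
for n in("side","wrist","top"):
    p=eyes.get_image(n)
    for k in("stop_top","pad","probe_tip","tin","driver","tape"):
        print(n,k,[(np.round(m["xyz"],4),round(m["score"],2)) for m in mark_of(k,p)[:2]])
    if n=="wrist":
        ax=np.array([-.397,.145,.906]);f=np.array([.560,-.2235,.07]);print(px(p,f+.039*ax),px(p,f+.032*ax))
        c=px(p,f+.035*ax).astype(int);y0=max(c[1]-70,0);print(c[0]-70,y0); a=cv2.resize(p["frame"][y0:y0+140,c[0]-70:c[0]+70],(400,400),interpolation=cv2.INTER_CUBIC)
    if n=="top": b=cv2.resize(p["frame"][120:270,190:340],(400,400),interpolation=cv2.INTER_CUBIC)
cv2.imwrite("pics/f.png",np.hstack([a,b])[:,:,::-1])
E
```

```text
[ 0.4927 -0.2191  0.3016] [ 0.4236  0.1328 -0.5989]
side stop_top [(array([ 0.549 , -0.2173,  0.1077]), 0.66)]
side pad [(array([0.3704, 0.5308, 0.0012]), 0.97), (array([0.6113, 0.4748, 0.0047]), 0.87)]
side probe_tip [(array([0.6246, 0.2001, 0.0211]), 0.66)]
side tin [(array([ 0.4335,  0.0021, -0.0007]), 0.76)]
side driver [(array([ 0.6134, -0.0037,  0.0004]), 0.58)]
side tape [(array([ 0.7655, -0.0084, -0.0012]), 0.63)]
wrist stop_top [(array([ 0.5489, -0.2171,  0.1078]), 0.85)]
wrist pad [(array([ 0.3567, -0.2813,  0.008 ]), 0.78), (array([ 0.5609, -0.2258,  0.0735]), 0.25)]
wrist probe_tip []
wrist tin [(array([ 0.4383,  0.0034, -0.0021]), 0.89), (array([ 0.5464, -0.2193,  0.1026]), 0.68)]
wrist driver [(array([ 0.6143, -0.0045, -0.0025]), 0.59)]
wrist tape [(array([ 0.7634, -0.0084,  0.0004]), 0.79)]
[261.9 141.7] [262.1 138.7]
192 70
top stop_top [(array([ 0.5433, -0.224 ,  0.1062]), 0.53)]
top pad [(array([ 0.3595, -0.2761,  0.0074]), 0.94), (array([0.1944, 0.3028, 0.0109]), 0.9)]
top probe_tip [(array([0.6284, 0.2043, 0.0231]), 0.68)]
top tin [(array([ 0.4374, -0.0043,  0.0023]), 0.86)]
top driver [(array([ 0.6128, -0.001 ,  0.0023]), 0.58), (array([ 0.7656, -0.011 ,  0.0096]), 0.33)]
top tape [(array([ 0.7641, -0.0086,  0.0082]), 0.91)]
```

View pics/f.png

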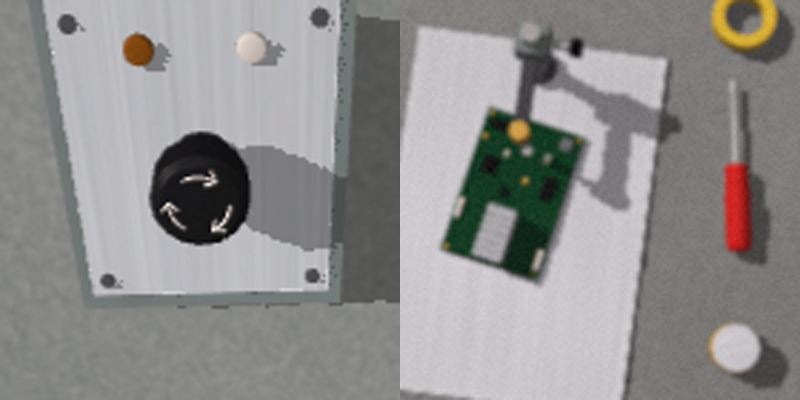

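The last picture shows the mushroom head standing out, with more of its side visible and stop_top z about 0.107 in three views. The board lies flat with its pad at the probe, and tin, driver and tape haven't moved.

```bash
python3 -c "
from bench import hand_in
print(hand_in())"
```

```text
the job is handed in; nothing more can be done
None
```

The job is done in the order asked and handed in, at about 28 s of the 72 s allowed. The hand-in gives no verdict.

- **Stop pressed:** I pushed the mushroom head with shut fingers to its hard stop, where the force rose to about 20 N. After I let go, its top stayed at about z 0.099 m, which matches latched.
- **Board moved:** I pinched the heat sink and slid the green board flat, pressing slightly down and never lifting. After release, the pad was within about 0.7 mm of the probe axis in the wrist, top and side views.
- **Stop reset:** It took three clockwise grasps, about 2.2 rad in all, before the head sprang out. That is a little over the stated 2.0 rad, probably because the pads slip or tilt on the leaning head. The last look put the head top at z 0.106 to 0.108 m, where fully out should read 0.105 m.
- **Bystanders:** The tin, screwdriver and tape roll are within about 5 mm of their first readings, which is the noise of the detector.

**Failed check:** in the final look, the pad detector's two best results in each view were other boards or the console, not the green board. The final pad check is therefore the one made just after releasing the board, plus the last top picture. Nothing was near the board after that. The gripper was well clear of everything at hand-in.

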